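# One turn on the glue press

### The job

The glued-up boards in the green screw press are just snug under its plate. Tighten the press by exactly one full turn: with the fingers, and without gripping it, push the red handle of the hand wheel once round clockwise as seen from above, so that the handle comes to rest just where it stands now, then move the fingers clear. Do not force the wheel and leave the tools and other things round the press alone.

Things in the scene. Friction and masses are not known exactly. Their poses are not given: they have to be found in the camera images.
- press_wheel (a joint): angle of the hand wheel on top of the glue press, rad; it grows as the wheel turns CLOCKWISE seen from above (tightening), one full turn is 6.283 more. It starts anywhere between -2.5 and 2.5 and its end stops are at -3 and 16. The wheel turns on an upright axis with a steady drag of about 5 N at the handle in either direction, stays at the same height (the screw goes down through its hub, 5 mm a turn) and stays where it is left
- wheel_centre (a point): point on the upright axis of the hand wheel, at the mid-height of the rim (196 mm above the bench). The dark steel rim is a ring of 65 mm mean radius made of 13 mm round bar (its top is 6.5 mm above this point), with three spokes below the rim's top; the hub's screw end in the middle (9 mm radius) stands up 15 to 25 mm above this point. Nothing else stands above the rim but the handle
- press_handle: the red upright revolving handle on the wheel's rim; origin at its middle, on its own axis, 65 mm from the wheel's axis and 35.5 mm above wheel_centre (about 231 mm above the bench). It is barrel-shaped, 50 mm tall and 24 mm thick at the middle (17 mm at the ends), spins freely about its upright axis, and stands on a boss 21 mm across whose top is 9 mm above wheel_centre
- glue_press: the whole press, fixed to the bench: green bed 130 x 200 mm, two upright columns, a green yoke whose top is 172 mm above the bench under the wheel; origin at the centre of the bed's underside, z up, y along the yoke. Between the press and the robot, to the robot's right, stands a fixed carving up to 265 mm high, and left of the press a fixed wooden chest 166 mm high: cross them above 300 mm
- glue_bottle: glue bottle with orange nozzle, upright, 52 mm across, 152 mm tall, loose; origin under its centre; leave alone
- dusting_brush: flat brush with red handle lying on the bench, 37 x 197 x 16 mm, loose; leave alone
- sanding_block: cork sanding block 60 x 96 x 33 mm, loose; leave alone
- carver_mallet: turned beech mallet standing on its face, 86 mm across, 232 mm tall, loose; leave alone
- bench_stone: grey oil stone in a wooden holder, 70 x 222 x 30 mm, loose; leave alone
- tape_roll_1: roll of yellow tape lying flat, 62 mm across, 19 mm tall, loose; leave alone
- offcut_1: small wood offcut 24 x 36 x 12 mm, loose; leave alone

How it is judged:
On the way, in this order (a step that is already met when the one before it is completed fails the run):
1. the fingers push the handle and it has started round (contact force between the fingers and press_handle above 1 N and distance of press_handle from where it was at the start of the episode above 0.02 m), for 0.05 s.
2. the handle has come to the far side of its circle, half a turn from its start (distance of press_handle from where it was at the start of the episode above 0.12 m), for 0.05 s.
At the end, for the whole second after the job is handed in: The wheel has gone round one full turn clockwise (one turn more than at the start, neither none nor two): the handle rests within 10 mm (about 9 degrees) of the place where it stood at the start, and the wheel is still (value of joint press_wheel between 3.5 and 9.1 rad and distance of press_handle from where it was at the start of the episode below 0.01 m and velocity of joint press_wheel between -0.03 and 0.03 rad/s); the robot touches nothing.
It fails at once if the handle or wheel is gripped or forced (more than 30 N between the fingers and the wheel) (contact force between the fingers and press_wheel above 30 N).
It fails at once if something standing round the press is moved by more than 15 mm (distance of any of glue_bottle, dusting_brush, sanding_block, carver_mallet, bench_stone, tape_roll_1, offcut_1 from where it was at the start of the episode above 0.015 m).
It also fails if it takes over 56 s, if anything falls off the work surface, if the arm or the gripper's body presses on something with over 40 N, if the wrist force passes 120 N, or if a joint passes its speed limit or range.

### The arm

A 7-joint arm with a two-finger parallel gripper is mounted at the origin on the work surface; the furniture and walls round the work are solid. World frame = base frame: x ahead of the robot, y to its left, z up, the work surface at z = 0. Lengths are in m, angles in rad, forces in N, time in s.
With the tool pointing down it reaches from about 0.425 to 0.825 m from the base axis. Payload 3.6 kg.
Tool frame: the origin (TCP) lies at the very end of the fingers, on their centre line; the grasp point (between the pads) lies 19 mm behind it; z points along the fingers, y is the line along which they close (so a half turn about z gives the same grasp; the last joint's range is limited). The gripper opens to 85 mm and grips with 20 to 120 N. Pads are 22 mm wide; open, the fingers measure 114 mm over their backs; the gripper's body (76 mm by 85 mm) begins 54 mm behind the grasp point. The pads swing forward as they close: fully open they stand 13 mm farther back than shut.
Start: joints at [1.163, 0.615, -0.013, 1.423, 0.008, 1.103, -0.04], TCP at [0.242, -0.603, 0.192] pointing down, gripper open.
Joint ranges: [-3.12, 3.12], [-0.3, 2.06], [-1.34, 1.32], [0.26, 2.42], [-1.36, 4.5], [0.01, 1.98], [-2.84, 2.84]. Speed limits (rad/s): [2.79, 2.79, 3.14, 3.14, 3.14, 3.14, 3.14].

### API

Orientations are given as a 3x3 rotation matrix whose columns are the frame's x, y, z axes.
In Python, from plant import sensors, vision, arm, models gives the robot as it stands.
- The arm moves only by the tool send_rows, never from a script. Its arguments are lists of equal length, an entry for each row: "translation": the shift along the world's x, y, z in cm, a list of three; "turn": the turn, a rotation vector about the world's x, y, z in rad, a list of three; "gripper": the opening in per cent of the stroke, from 0 (shut) to 100 (fully open). In form: {"translation": [[x, y, z], ...], "turn": [[wx, wy, wz], ...], "gripper": [gripper, ...]}. A call has 1 to 10 rows; each row shifts and turns the commanded pose from where the row before left it; what a row does not reach is not made up. A row lasts 1/10 s, in which the tool goes at most 50 mm and 8.59 degrees, less where a joint would pass 70% of its speed; a pose out of reach is approached as far as the arm can. A call with a gripper value outside its range is refused whole. The fingers move at their own pace and stop on an object; "squeeze" is the grip in N (left out, the last holds). Time passes only in rows, so rows that do not move let the fingers close. It gives the time, the measured TCP pose, the force, the opening and the grip force at its end, in the units of the state.
- sensors.get_state(): the state, without advancing time (a new reading comes with each control period).
- vision.camera(name): name is "side" or "top"; returns a dict with "frame" (420x560x3 uint8, blue, green, red), "fx", "fy", "cx", "cy" (pixels), "D" ([k1, k2, p1, p2, k3] as OpenCV has them; the pictures are not rectified), "camera_from_world" (4x4, takes a point from world to camera coordinates). Camera axes: x right, y down, z forward; pixel columns grow to the right and rows downward; lengths in m; the calibration is good to about 2 mm. A picture is of the moment at which its call begins. There is no depth.
- arm.hand_in(): hands the job in; it is judged then, once.
Trained networks look in a picture, given as the dict that the camera call returned (one of the last four; its "shot" number tells which), for a name from the list of things; names that differ only in an ending like _2 or _b are one class to them, and where a whole thing is asked for, a point or a joint stands for the part that bears it (a point fixed in the world has none). Each returns a list of dicts, best first, with "p" (0 to 1); they miss things now and then, are a little off and sometimes report something else, mostly with a low value. They report only what shows in the picture. A call takes as long as a camera call.
- models.look_for(picture, target): "rect" ([left, top, width, height] in pixels, round what is visible of it).
The state is a dict: "time": time; "qpos": joint angles; "qvel": joint speeds; "joint_torque": joint torques, N m; "tool_pos": TCP position; "tcp_rot": TCP orientation; "force": force on the tool from outside, world axes, zero at the start; "moment": the same for the moment, N m; "width": opening from 0.0 (shut) to 1.0 (fully open); "grip_force": force on a finger pad.
Only numpy, scipy, OpenCV 4.12 (cv2) and the standard library are available. Lean on these libraries where they do the work, as an engineer would, in place of code of your own. Each camera call takes 0.05 s, during which the arm holds its last target. There are 200 camera calls.

## Working session

There is one attempt and no reset: what is moved stays moved. The work goes in short steps, Python scripts to look and compute and a tool call to move; the robot and the scene stay as the last step left them, time stands still between calls to the robot, and variables do not carry over. Pictures are saved under pics/ and viewed, at most 10 in all, crops included, and the job is handed in when it is done.

Besides the shell and the picture viewer there is one more tool, called after "Emit:" as name(argument=value, ...) on one line, values as JSON. send_rows: Moves the arm, as the interface text tells. Its arguments: {"type":"object","properties":{"translation":{"type":"array","items":{"type":"array","items":{"type":"number"}}},"turn":{"type":"array","items":{"type":"array","items":{"type":"number"}}},"gripper":{"type":"array","items":{"type":"number"}},"squeeze":{"type":"number"}},"required":["translation","turn","gripper"]}

```bash
mkdir -p pics; cat > h.py <<'E'
import numpy as np, cv2
from plant import sensors, vision, arm, models
def K(c): return np.array([[c["fx"],0,c["cx"]],[0,c["fy"],c["cy"]],[0,0,1.]])
def ray(c,uv):
    n=cv2.undistortPoints(np.array([[uv]],float),K(c),np.array(c["D"],float))[0,0]
    T=np.array(c["camera_from_world"]);R=T[:3,:3]
    return -R.T@T[:3,3], R.T@np.array([n[0],n[1],1.])
def atz(c,uv,z):
    o,d=ray(c,uv); return o+d*(z-o[2])/d[2]
def tri(rs):
    A=0;b=0
    for o,d in rs:
        d=d/np.linalg.norm(d);P=np.eye(3)-np.outer(d,d);A=A+P;b=b+P@o
    return np.linalg.solve(A,b)
def proj(c,p):
    T=np.array(c["camera_from_world"]);r,_=cv2.Rodrigues(T[:3,:3])
    return cv2.projectPoints(np.array(p,float).reshape(-1,1,3),r,T[:3,3],K(c),np.array(c["D"],float))[0][:,0]
E
python3 - <<'E'
from h import *
np.set_printoptions(precision=3,suppress=True)
for n in("side","top"):
    c=vision.camera(n);cv2.imwrite(f"pics/{n}0.png",c["frame"])
    o,d=ray(c,(c["cx"],c["cy"]));print(n,o,d)
    for t in("press_handle","press_wheel","glue_press","glue_bottle","carver_mallet"):
        r=models.look_for(c,t)[:2]
        for x in r:
            u=x["rect"];m=(u[0]+u[2]/2,u[1]+u[3]/2);print(t,np.round(u,1),round(x["p"],2),atz(c,m,.231 if t=="press_handle" else .196))
s=sensors.get_state();print(s["time"],s["tool_pos"],s["tcp_rot"],s["width"])
E
```

```text
side [0.185 1.203 0.772] [ 0.289 -0.836 -0.466]
press_handle [313.4 140.4   7.2  15.9] 0.49 [ 0.538 -0.173  0.231]
press_wheel [294.6 141.2  50.9  36.8] 0.98 [ 0.528 -0.176  0.196]
glue_press [297.9 139.   42.9 102.7] 0.62 [0.473 0.029 0.196]
glue_press [169.4 224.4  40.1  91.8] 0.43 [0.612 0.476 0.196]
glue_bottle [329.8 223.2  23.1  54.4] 0.66 [0.352 0.293 0.196]
glue_bottle [310.6 306.7  26.4  24.3] 0.49 [0.328 0.52  0.196]
carver_mallet [171.1 223.7  39.2  94.4] 0.71 [0.608 0.476 0.196]
top [0.408 0.118 1.775] [ 0.1    0.014 -0.995]
press_handle [381.7 215.    8.1   8.4] 0.38 [ 0.54  -0.192  0.231]
press_wheel [344.4 206.2  48.3  46.5] 0.81 [ 0.51  -0.146  0.196]
glue_press [326.2 203.   66.2  52.5] 0.98 [ 0.511 -0.117  0.196]
glue_bottle [279.6 261.2  18.1  12.7] 0.73 [0.391 0.098 0.196]
carver_mallet [341.6 208.5  49.2  43.6] 0.67 [ 0.508 -0.139  0.196]
carver_mallet [195.6 165.3  25.2  27. ] 0.6 [0.66  0.351 0.196]
0.6 [ 0.242 -0.603  0.192] [[ 0.928  0.372  0.   ]
 [ 0.372 -0.928  0.   ]
 [ 0.    -0.    -1.   ]] 0.998334573004485
```

View pics/side0.png

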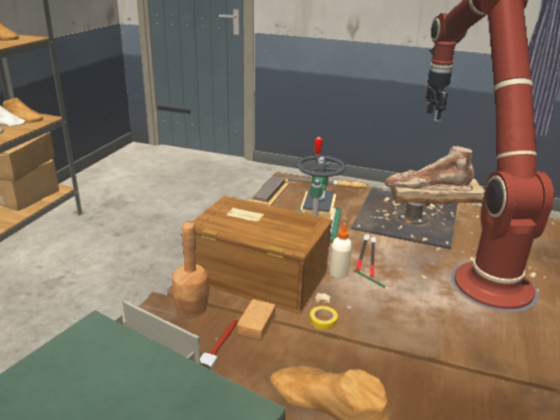

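View pics/top0.png

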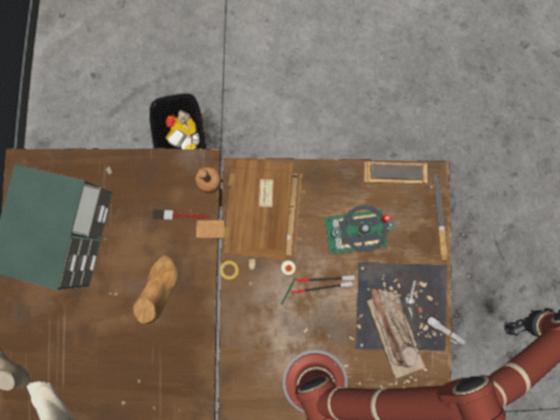

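The side view shows the red handle at about (318,146) above the dark wheel, centred near (321,166). In the top view the handle is at (386,219) and the wheel centre is near (364,228). Next I'll refine both positions.

```bash
cat >> h.py <<'E'
def red(c,box):
    x0,y0,x1,y1=box;f=c["frame"][y0:y1,x0:x1].astype(int)
    m=((f[...,2]-np.maximum(f[...,1],f[...,0]))>60).astype(np.uint8)
    n,l,s,ce=cv2.connectedComponentsWithStats(m)
    if n<2: return None
    i=1+s[1:,4].argmax();return ce[i]+[x0,y0]+0.0, s[i]
def fit(S,T,bs,bt,c0=(.517,-.145)):
    pass
E
python3 - <<'E'
from h import *
np.set_printoptions(precision=4,suppress=True)
S=vision.camera("side");T=vision.camera("top")
hs,ss=red(S,(295,130,345,165));ht,st=red(T,(370,205,405,235))
print(hs,ss,ht,st)
print("tri",tri([ray(S,hs),ray(T,ht)]),atz(T,ht,.245),atz(S,hs,.2315))
h=tri([ray(S,hs),ray(T,ht)])
# wheel centre: dark-rim match in the top and side views
def dark(c): return c["frame"].max(2).astype(float)
a=np.linspace(0,2*np.pi,90,endpoint=False)
best=[]
from itertools import product
for name,c in(("top",T),("side",S)):
    g=cv2.GaussianBlur(dark(c),(0,0),.7);r=[]
    for x,y in product(np.arange(.47,.57,.002),np.arange(-.19,-.09,.002)):
        p=proj(c,np.c_[x+.065*np.cos(a),y+.065*np.sin(a),np.full(90,.199)]).astype(np.float32)
        r.append((np.mean(np.minimum(cv2.remap(g,p[:,:1],p[:,1:],1),120)),x,y))
    r.sort();print(name,np.array(r[:4]))
    _,x,y=r[0];k=8;bx=(300,180,430,270) if name=="top" else (270,120,380,200)
    im=cv2.resize(c["frame"][bx[1]:bx[3],bx[0]:bx[2]],None,fx=6,fy=6,interpolation=2)
    for q in proj(c,np.c_[x+.065*np.cos(a),y+.065*np.sin(a),np.full(90,.196)]):
        cv2.circle(im,tuple(((q-[bx[0],bx[1]]+.5)*6).astype(int)),1,(0,255,255),-1)
    cv2.imwrite(f"pics/{name}1.png",im)
E
```

```text
[317.7037 145.2407] [ 19   8   8  17 108] [386.2264 217.717 ] [12  9  9  8 53]
tri [ 0.5431 -0.1934  0.233 ] [ 0.5431 -0.1908  0.245 ] [ 0.5431 -0.1974  0.2315]
top [[90.2846  0.514  -0.132 ]
 [90.4536  0.514  -0.13  ]
 [90.6425  0.514  -0.134 ]
 [90.6708  0.512  -0.132 ]]
side [[86.2843  0.48   -0.172 ]
 [86.2889  0.48   -0.17  ]
 [86.3633  0.48   -0.174 ]
 [86.3674  0.482  -0.17  ]]
```

View pics/top1.png

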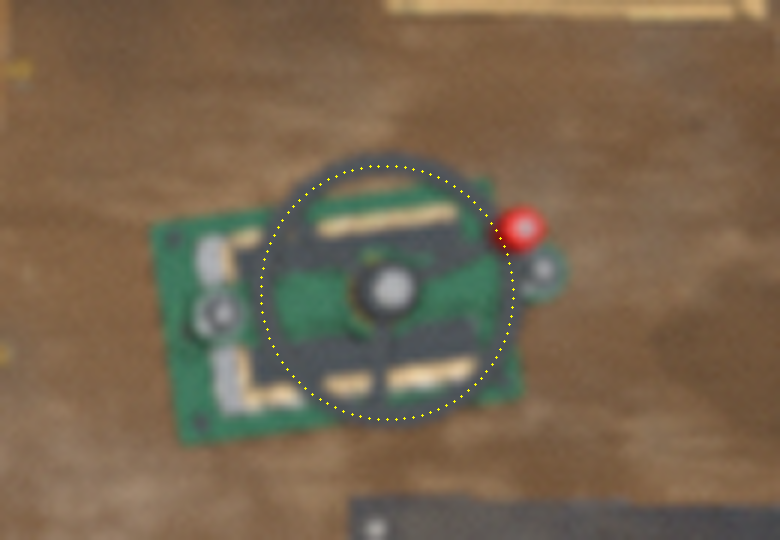

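View pics/side1.png

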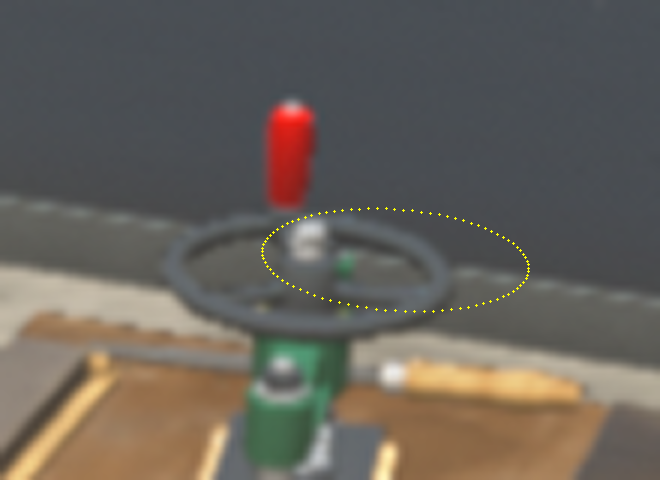

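The top crop shows the rim centred near crop pixel (388,291) and the handle at (521,228). In the side crop the rim centre is near (308,273) and the handle at (290,155). The automatic side fit was wrong, so I'll triangulate the centre from these readings.

```bash
python3 - <<'E'
from h import *
np.set_printoptions(precision=4,suppress=True)
S=vision.camera("side");T=vision.camera("top")
cs=(270+308.5/6-.5,120+273/6-.5);ct=(300+388/6-.5,180+291/6-.5)
print(tri([ray(S,cs),ray(T,ct)]),atz(S,cs,.196),atz(T,ct,.196))
h=np.array([.5431,-.1934])
for c in(atz(S,cs,.196),atz(T,ct,.196)):
    d=h-c[:2];print(np.hypot(*d),np.degrees(np.arctan2(d[1],d[0])))
E
```

```text
[ 0.5138 -0.1321  0.1982] [ 0.5143 -0.1372  0.196 ] [ 0.5147 -0.1322  0.196 ]
0.06314377812895712 -62.9141068420386
0.06742863689685868 -65.10605245885485
```

Emit:
send_rows(translation=[[0, 0, 5], [0, 0, 5], [0, 0, 5], [0, 0, 0]], turn=[[0, 0, 0], [0, 0, 0], [0, 0, 0], [0, 0, 0]], gripper=[0, 0, 0, 0])

```text
time: 1.2
tool_pos: [0.243, -0.6069, 0.3517]
tcp_rot: [[0.928, 0.371, 0.007], [0.372, -0.928, -0.016], [0.001, 0.018, -1.0]]
force: [0.8, -1.1, -0.2]
width: 0.335
grip_force: 0.0
```

Emit:
send_rows(translation=[[1.67, 2.26, 0], [1.67, 2.26, 0], [1.67, 2.26, 0], [1.67, 2.26, 0], [1.67, 2.26, 0], [1.67, 2.26, 0], [1.67, 2.26, 0], [1.67, 2.26, 0], [1.67, 2.26, 0], [1.67, 2.26, 0]], turn=[[0, 0, 0], [0, 0, 0], [0, 0, 0], [0, 0, 0], [0, 0, 0], [0, 0, 0], [0, 0, 0], [0, 0, 0], [0, 0, 0], [0, 0, 0]], gripper=[0, 0, 0, 0, 0, 0, 0, 0, 0, 0])

```text
time: 2.2
tool_pos: [0.4091, -0.3764, 0.3423]
tcp_rot: [[0.928, 0.372, 0.0], [0.372, -0.928, -0.0], [0.0, 0.0, -1.0]]
force: [1.0, -0.3, -1.2]
width: 0.001
grip_force: 0.0
```

Emit:
send_rows(translation=[[1.67, 2.26, 0], [1.67, 2.26, 0], [1.67, 2.26, 0], [1.67, 2.26, 0], [1.67, 2.26, 0], [1.67, 2.26, 0], [1.67, 2.26, 0], [1.67, 2.26, 0], [1.67, 2.26, 0], [1.67, 2.26, 0]], turn=[[0, 0, 0], [0, 0, 0], [0, 0, 0], [0, 0, 0], [0, 0, 0], [0, 0, 0], [0, 0, 0], [0, 0, 0], [0, 0, 0], [0, 0, 0]], gripper=[0, 0, 0, 0, 0, 0, 0, 0, 0, 0])

```text
time: 3.2
tool_pos: [0.5761, -0.1505, 0.3423]
tcp_rot: [[0.928, 0.372, 0.0], [0.372, -0.928, -0.0], [0.0, 0.0, -1.0]]
force: [-0.0, -0.4, -0.2]
width: -0.001
grip_force: 0.0
```

Emit:
send_rows(translation=[[0, 0, 0], [0, 0, 0]], turn=[[0, 0, 0], [0, 0, 0]], gripper=[0, 0])

```text
time: 3.4
tool_pos: [0.5755, -0.1511, 0.342]
tcp_rot: [[0.928, 0.373, -0.001], [0.373, -0.928, -0.0], [-0.001, 0.0, -1.0]]
force: [-1.0, -0.8, -0.2]
width: 0.003
grip_force: 0.0
```

Emit:
send_rows(translation=[[0, 0, -3], [0, 0, -3], [0, 0, -3], [0, 0, -2], [0, 0, -1.2], [0, 0, 0]], turn=[[0, 0, 0], [0, 0, 0], [0, 0, 0], [0, 0, 0], [0, 0, 0], [0, 0, 0]], gripper=[0, 0, 0, 0, 0, 0])

```text
time: 4.0
tool_pos: [0.574, -0.1527, 0.219]
tcp_rot: [[0.929, 0.37, -0.004], [0.37, -0.929, -0.0], [-0.003, -0.001, -1.0]]
force: [0.0, -0.2, -0.4]
width: 0.0
grip_force: 0.0
```

```bash
python3 - <<'E'
from h import *
S=vision.camera("side");T=vision.camera("top")
a=cv2.resize(S["frame"][110:210,270:380],None,fx=5,fy=5)[:, :400]
a=cv2.resize(S["frame"][120:200,280:360],(400,400),interpolation=2);b=cv2.resize(T["frame"][185:265,325:405],(400,400),interpolation=2)
cv2.imwrite("pics/a2.png",np.hstack([a,b]))
C=np.array([.515,-.134]);p=np.array([.5755,-.151])
a0=np.arctan2(*(p-C)[::-1]);print(np.degrees(a0))
# circle steps: radius 65 mm, 3.6 deg per row
for k in range(0,101):
    if k%10==0: q=C+.065*np.array([np.cos(a0-np.radians(3.6*k)),np.sin(a0-np.radians(3.6*k))]);
    t=lambda j:100*(C+.065*np.array([np.cos(a0-np.radians(3.6*j)),np.sin(a0-np.radians(3.6*j))]))
    if k and k%10==1: print()
    if k: d=np.round(t(k),2)-np.round(t(k-1),2) if k>1 else np.round(t(k),2)-100*p; print(f"[{d[0]:.2f}, {d[1]:.2f}, 0]",end=", ")
E
```

```text
-15.694924143420003

[0.08, -0.45, 0], [-0.14, -0.38, 0], [-0.17, -0.37, 0], [-0.20, -0.36, 0], [-0.21, -0.35, 0], [-0.24, -0.33, 0], [-0.26, -0.32, 0], [-0.27, -0.30, 0], [-0.30, -0.28, 0], [-0.31, -0.26, 0], 
[-0.33, -0.24, 0], [-0.34, -0.23, 0], [-0.36, -0.20, 0], [-0.37, -0.17, 0], [-0.37, -0.16, 0], [-0.39, -0.13, 0], [-0.40, -0.10, 0], [-0.40, -0.08, 0], [-0.40, -0.06, 0], [-0.41, -0.02, 0], 
[-0.41, -0.01, 0], [-0.40, 0.02, 0], [-0.41, 0.05, 0], [-0.40, 0.07, 0], [-0.40, 0.10, 0], [-0.39, 0.13, 0], [-0.38, 0.14, 0], [-0.37, 0.17, 0], [-0.36, 0.20, 0], [-0.35, 0.21, 0], 
[-0.33, 0.24, 0], [-0.32, 0.26, 0], [-0.30, 0.27, 0], [-0.28, 0.30, 0], [-0.26, 0.31, 0], [-0.24, 0.33, 0], [-0.23, 0.34, 0], [-0.20, 0.36, 0], [-0.17, 0.37, 0], [-0.16, 0.37, 0], 
[-0.13, 0.39, 0], [-0.10, 0.40, 0], [-0.08, 0.40, 0], [-0.06, 0.40, 0], [-0.02, 0.41, 0], [-0.01, 0.41, 0], [0.02, 0.40, 0], [0.05, 0.41, 0], [0.07, 0.40, 0], [0.10, 0.40, 0], 
[0.13, 0.39, 0], [0.14, 0.38, 0], [0.17, 0.37, 0], [0.20, 0.36, 0], [0.21, 0.35, 0], [0.24, 0.33, 0], [0.26, 0.32, 0], [0.27, 0.30, 0], [0.30, 0.28, 0], [0.31, 0.26, 0], 
[0.33, 0.24, 0], [0.34, 0.23, 0], [0.36, 0.20, 0], [0.37, 0.17, 0], [0.37, 0.16, 0], [0.39, 0.13, 0], [0.40, 0.10, 0], [0.40, 0.08, 0], [0.40, 0.06, 0], [0.41, 0.02, 0], 
[0.41, 0.01, 0], [0.40, -0.02, 0], [0.41, -0.05, 0], [0.40, -0.07, 0], [0.40, -0.10, 0], [0.39, -0.13, 0], [0.38, -0.14, 0], [0.37, -0.17, 0], [0.36, -0.20, 0], [0.35, -0.21, 0], 
[0.33, -0.24, 0], [0.32, -0.26, 0], [0.30, -0.27, 0], [0.28, -0.30, 0], [0.26, -0.31, 0], [0.24, -0.33, 0], [0.23, -0.34, 0], [0.20, -0.36, 0], [0.17, -0.37, 0], [0.16, -0.37, 0], 
[0.13, -0.39, 0], [0.10, -0.40, 0], [0.08, -0.40, 0], [0.06, -0.40, 0], [0.02, -0.41, 0], [0.01, -0.41, 0], [-0.02, -0.40, 0], [-0.05, -0.41, 0], [-0.07, -0.40, 0], [-0.10, -0.40, 0],
```

View pics/a2.png

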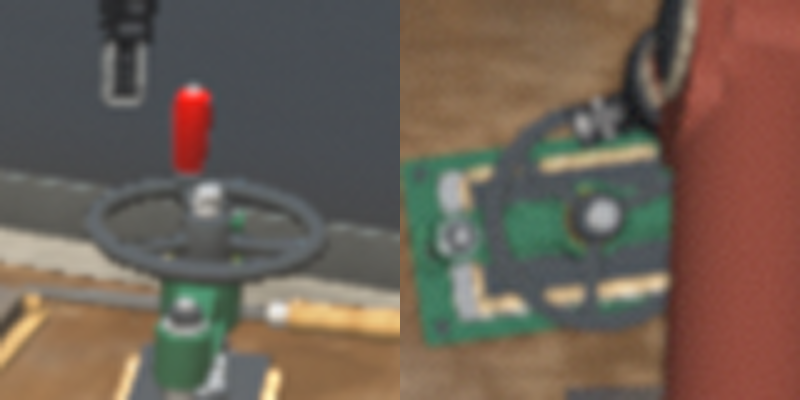

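The left half (side view) shows the shut fingertips at about pixel (305,140), left of the handle and higher than I expected. The right half (top view) shows the gripper near (364,209), close to the rim's back edge, with the red arm hiding the handle. I'll compare both with the projected TCP.

```bash
python3 - <<'E'
from h import *
np.set_printoptions(precision=4,suppress=True)
s=sensors.get_state();p=s["tool_pos"];print(s["time"],p,s["tcp_rot"],s["force"])
S=vision.camera("side");T=vision.camera("top")
for c in(S,T): print(proj(c,[p,np.add(p,[0,0,.07]),[.5435,-.1925,.2065],[.5435,-.1925,.2565]]))
print(tri([ray(S,(304.8-.5,140.6-.5)),ray(T,(364,208.6))]), atz(S,(304.5,140.3),.219),S["shot"])
E
```

```text
4.1 [ 0.576  -0.1523  0.2214] [[ 0.9288  0.3706  0.0017]
 [ 0.3706 -0.9288 -0.0007]
 [ 0.0013  0.0013 -1.    ]] [ 0.6615 -0.6284  0.3297]
[[302.5179 151.9146]
 [303.6654 129.1105]
 [316.6307 153.6213]
 [317.6399 137.7912]]
[[372.0668 207.366 ]
 [376.2347 204.8264]
 [384.2664 218.6527]
 [387.5712 217.2429]]
[ 0.565  -0.1203  0.2706] [ 0.6012 -0.2552  0.219 ] 9
```

```bash
python3 - <<'E'
from h import *
S=vision.camera("side")
p=sensors.get_state()["tool_pos"]
a=cv2.resize(S["frame"][90:170,280:345],None,fx=7,fy=7,interpolation=2)
a=np.clip(a.astype(float)*1.8,0,255).astype(np.uint8)
q=(proj(S,[p])[0]-[280,90]+.5)*7
cv2.circle(a,tuple(q.astype(int)),3,(0,255,255),-1)
cv2.imwrite("pics/a3.png",a);print(q,p)
E
```

```text
[159.81967497 436.03650292] [ 0.57644902 -0.1517675   0.22190846]
```

View pics/a3.png

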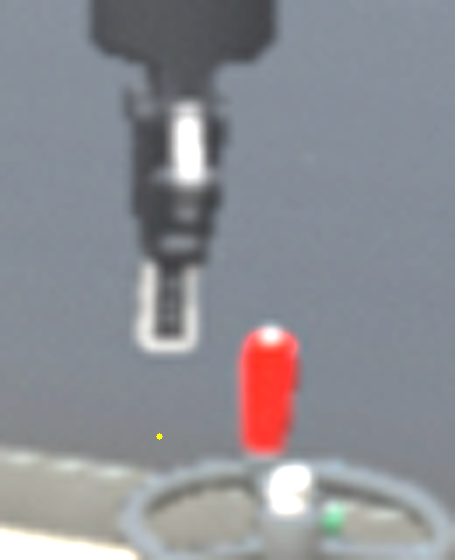

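The fingertip shows at crop (168,350), but the projected TCP lies about 12 px lower, roughly 37 mm. I'll check the same discrepancy in the start pictures.

```bash
python3 - <<'E'
from h import *
np.set_printoptions(precision=4,suppress=True)
S=vision.camera("side");T=vision.camera("top")
p=np.array([.242,-.603,.192]);out=[]
for c,n in((S,"side"),(T,"top")):
    f=cv2.imread(f"pics/{n}0.png");q=proj(c,[p,p+[0,0,.073]]);print(n,q)
    x,y=(405,80) if n=="side" else (480,300)
    a=cv2.resize(f[y:y+60,x:x+60],(400,400),interpolation=2);a=np.clip(a*1.8,0,255).astype(np.uint8)
    for k in q: cv2.circle(a,tuple(((k-[x,y]+.5)*400/60).astype(int)),3,(0,255,255),-1)
    out.append(a)
cv2.imwrite("pics/a4.png",np.hstack(out))
E
```

```text
side [[430.2483 130.6015]
 [433.5507 110.5312]]
top [[512.0562 317.0399]
 [522.4689 319.4422]]
```

View pics/a4.png

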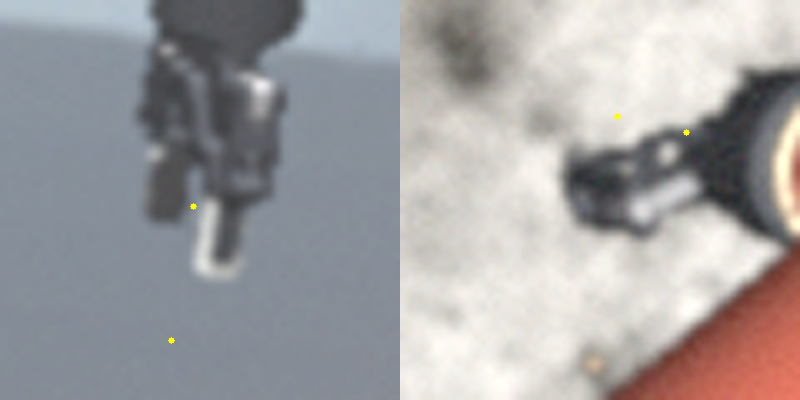

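The start picture shows the same mismatch in both views: the real fingers are about 35 mm from where the reported TCP projects. I'll take one larger combined view with reference points overlaid to quantify it.

```bash
python3 - <<'E'
from h import *
np.set_printoptions(precision=4,suppress=True)
s=sensors.get_state();p=np.array(s["tool_pos"]);print(s["qpos"])
S=vision.camera("side");T=vision.camera("top");out=[]
for c,n,(x,y,w,h) in((S,"side",(280,60,100,150)),(T,"top",(320,170,100,150))):
    cv2.imwrite(f"pics/{n}5.png",c["frame"])
    a=cv2.resize(c["frame"][y:y+h,x:x+w],(400,600),interpolation=2);a=np.clip(a*1.6,0,255).astype(np.uint8)
    for i,k in enumerate(proj(c,[p,p+[0,0,.073],p+[0,0,.2],[.515,-.134,.196]])): cv2.circle(a,tuple(((k-[x,y]+.5)*4).astype(int)),3,(0,255,255*(i!=1)),-1)
    out.append(a); print(n,proj(c,[[0,0,0],[0,0,.3],[.08,0,0],[-.08,0,0]]))
cv2.imwrite("pics/a5.png",np.hstack(out))
E
```

```text
[ 0.3154  0.5055 -0.152   1.5459  0.0827  1.0944 -1.0457]
side [[493.267  284.9035]
 [521.7465 179.3478]
 [461.5906 278.4352]
 [525.7034 291.5085]]
top [[314.9206 382.221 ]
 [321.5784 406.4735]
 [315.2986 358.7541]
 [314.5148 405.5584]]
```

View pics/a5.png

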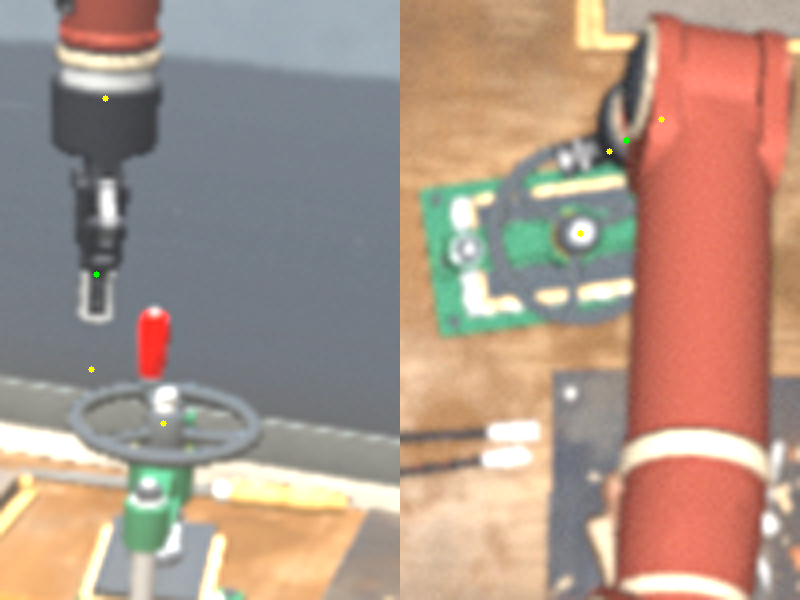

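The base projects correctly, so the cameras are right. In both poses the real fingertip sits about 38 mm further up the image than the reported TCP, which fits a tip about 4 cm higher than reported. I'll move outside the rim and lower in steps, locating the tip by image difference.

Emit:
send_rows(translation=[[2, -0.5, 0], [2, -0.5, 0], [0, 0, -1], [0, 0, -1], [0, 0, -1], [0, 0, -1], [0, 0, 0]], turn=[[0, 0, 0], [0, 0, 0], [0, 0, 0], [0, 0, 0], [0, 0, 0], [0, 0, 0], [0, 0, 0]], gripper=[0, 0, 0, 0, 0, 0, 0])

```text
time: 5.15
tool_pos: [0.6137, -0.1611, 0.1783]
tcp_rot: [[0.928, 0.372, -0.004], [0.372, -0.928, 0.001], [-0.004, -0.003, -1.0]]
force: [-0.1, 0.9, -0.4]
width: 0.001
grip_force: 0.0
```

```bash
cat >> h.py <<'E'
def look(name):
    """side view: fingertip (lowest changed pixel of the gripper column) and red handle"""
    s=sensors.get_state();p=np.array(s["tool_pos"]);S=vision.camera("side");cv2.imwrite(f"pics/{name}.png",S["frame"])
    f0=cv2.imread("pics/side0.png");m=(cv2.absdiff(S["frame"],f0).max(2)>30).astype(np.uint8);m[:60]=0
    n,l,st,_=cv2.connectedComponentsWithStats(m[:,250:380]);i=1+st[1:,4].argmax();ys,xs=np.nonzero(l==i)
    b=ys.max();t=(xs[ys>b-6].mean()+250,b+.0)
    h=red(S,(280,125,365,175))
    print("t",s["time"],"tcp",p,"F",np.array(s["force"]));print("tip px",t,"tcp proj",proj(S,[p])[0],"handle px",h[0],h[1][2:])
    return S,p,t,h
E
python3 - <<'E'
from h import *
np.set_printoptions(precision=4,suppress=True)
S,p,t,h=look("s6")
print(atz(S,t,p[2]+.043),atz(S,t,p[2]))
T=vision.camera("top")
a=cv2.resize(S["frame"][90:190,270:370],(400,400),interpolation=2);b=cv2.resize(T["frame"][160:260,310:410],(400,400),interpolation=2)
cv2.imwrite("pics/a6.png",np.hstack([a,b]))
E
```

```text
t 5.15 tcp [ 0.6137 -0.1611  0.1783] F [-0.0942  0.8909 -0.3733]
tip px (np.float64(292.04255319148933), np.float64(95.0)) tcp proj [290.7242 162.5155] handle px [317.6697 145.2018] [  8  17 109]
[ 0.7991 -0.7326  0.2213] [ 0.8471 -0.8838  0.1783]
```

View pics/a6.png

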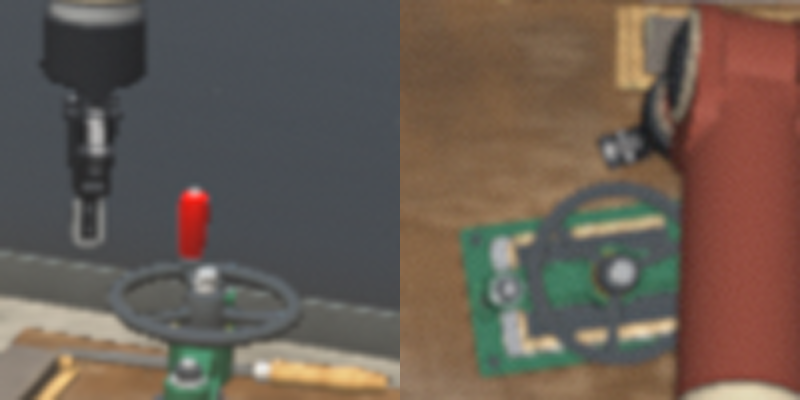

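Side view: the fingertip is at about (291,150), still 12 px above the projection, so the offset is constant. In the top view the gripper sits outside the rim, with its visible end near (364,197). I'll list candidate tip points along the side-view ray.

```bash
python3 - <<'E'
from h import *
np.set_printoptions(precision=4,suppress=True)
S=vision.camera("side");T=vision.camera("top");p=np.array(sensors.get_state()["tool_pos"])
for z in(.17,.19,.2,.21,.22,.23,.24):
    q=atz(S,(291.,150.3),z);print(q,q-p,"top",proj(T,[q])[0])
u=np.array([-.372,.928,0])
for s,hh in((0,0),(.015,0),(.03,.06),(.04,.08),(.05,.1),(.04,.14)):print(s,hh,proj(T,[p+[0,0,hh]+s*u])[0],proj(S,[p+[0,0,hh]+s*u])[0])
E
```

```text
[ 0.651  -0.2776  0.17  ] [ 0.0351 -0.1161 -0.011 ] top [408.4327 186.0835]
[ 0.6355 -0.2284  0.19  ] [ 0.0196 -0.0669  0.009 ] top [394.483  189.7909]
[ 0.6278 -0.2038  0.2   ] [ 0.0119 -0.0424  0.019 ] top [387.3378 191.6887]
[ 0.62   -0.1792  0.21  ] [ 0.0041 -0.0178  0.029 ] top [380.0774 193.6165]
[ 0.6123 -0.1546  0.22  ] [-0.0036  0.0068  0.039 ] top [372.7005 195.5744]
[ 0.6046 -0.13    0.23  ] [-0.0114  0.0314  0.049 ] top [365.2058 197.5629]
[ 0.5968 -0.1054  0.24  ] [-0.0191  0.056   0.059 ] top [357.5921 199.5821]
0 0 [372.6963 196.0592] [290.0923 161.5239]
0.015 0 [368.2719 197.7624] [290.3948 163.4604]
0.03 0.06 [366.9769 197.0618] [291.4634 146.3226]
0.04 0.08 [364.967  197.4141] [291.9424 141.0095]
0.05 0.1 [362.9019 197.776 ] [292.433  135.5663]
0.04 0.14 [368.3204 194.7937] [292.7466 120.8621]
```

Either way the tip is at the handle's height. I'll bring it back over the rim and start pushing. Comparing the handle's angle in the picture with the commanded path will show any remaining offset.

Emit:
send_rows(translation=[[-1.2, 0.3, -0.3], [-1.2, 0.3, -0.2], [-1.2, 0.3, 0], [0, 0, 0]], turn=[[0, 0, 0], [0, 0, 0], [0, 0, 0], [0, 0, 0]], gripper=[0, 0, 0, 0])

```text
time: 5.75
tool_pos: [0.5787, -0.1522, 0.1762]
tcp_rot: [[0.928, 0.372, 0.0], [0.372, -0.928, -0.0], [0.0, 0.0, -1.0]]
force: [0.2, -0.1, -0.5]
width: 0.002
grip_force: 0.0
```

Emit:
send_rows(translation=[[-0.1, -0.4, 0], [-0.14, -0.38, 0], [-0.17, -0.37, 0], [-0.2, -0.36, 0], [-0.21, -0.35, 0]], turn=[[0, 0, 0], [0, 0, 0], [0, 0, 0], [0, 0, 0], [0, 0, 0]], gripper=[0, 0, 0, 0, 0])

```text
time: 6.25
tool_pos: [0.5713, -0.1716, 0.1753]
tcp_rot: [[0.928, 0.371, -0.0], [0.371, -0.928, -0.0], [-0.0, -0.0, -1.0]]
force: [-0.7, 0.4, -0.1]
width: 0.0
grip_force: 0.0
```

```bash
cat >> h.py <<'E'
C=np.array([.515,-.134])
def ang(v): return np.degrees(np.arctan2(v[1],v[0]))
def chk(name):
    s=sensors.get_state();p=np.array(s["tool_pos"]);S=vision.camera("side");cv2.imwrite(f"pics/{name}.png",S["frame"])
    print("t",s["time"],"tcp",p,"F",np.array(s["force"]),"tcp ang",ang(p[:2]-C),"r",np.hypot(*(p[:2]-C)))
    h=red(S,(270,115,375,190))
    if h: q=atz(S,h[0],.2315);print("handle px",h[0],h[1][2:],"pos",q,"ang",ang(q[:2]-C),"r",np.hypot(*(q[:2]-C)))
    T=vision.camera("top");cv2.imwrite(f"pics/{name}t.png",T["frame"]);h=red(T,(335,195,405,260))
    if h: q=atz(T,h[0],.245);print("  top handle",h[0],h[1][2:],"pos",q[:2],"ang",ang(q[:2]-C))
E
python3 - <<'E'
from h import *
np.set_printoptions(precision=4,suppress=True)
chk("p1")
E
```

```text
t 6.25 tcp [ 0.5713 -0.1716  0.1753] F [-0.7134  0.411  -0.1101] tcp ang -33.75187708040012 r 0.06771982725978667
handle px [317.6697 145.2018] [  8  17 109] pos [ 0.5433 -0.1977  0.2315] ang -66.04532739436843 r 0.0697035133273927
  top handle [397.2186 226.0707] [ 18  65 933] pos [ 0.5185 -0.2239] ang -87.76549884193483
```

Emit:
send_rows(translation=[[-0.24, -0.33, 0], [-0.26, -0.32, 0], [-0.27, -0.3, 0], [-0.3, -0.28, 0], [-0.31, -0.26, 0]], turn=[[0, 0, 0], [0, 0, 0], [0, 0, 0], [0, 0, 0], [0, 0, 0]], gripper=[0, 0, 0, 0, 0])

```text
time: 6.85
tool_pos: [0.5599, -0.1845, 0.1756]
tcp_rot: [[0.928, 0.373, 0.005], [0.373, -0.928, 0.002], [0.006, 0.0, -1.0]]
force: [4.6, 2.4, -2.8]
width: -0.001
grip_force: 2.6
```

```bash
python3 - <<'E'
from h import *
np.set_printoptions(precision=4,suppress=True)
chk("p2")
E
```

```text
t 6.85 tcp [ 0.5599 -0.1845  0.1756] F [ 4.5926  2.3826 -2.7939] tcp ang -48.343533651196914 r 0.0675473516929624
handle px [318.8868 145.4623] [  7  17 106] pos [ 0.5394 -0.197   0.2315] ang -68.87472924984432 r 0.06759111610976037
  top handle [399.8559 225.8868] [ 13  65 583] pos [ 0.5192 -0.2319] ang -87.56331220207426
```

Contact is made: about 5 N, and the handle has begun to turn. The contact geometry matches a purely vertical offset, with x and y correct. I'll continue round.

Emit:
send_rows(translation=[[-0.31, -0.26, 0], [-0.33, -0.24, 0], [-0.34, -0.23, 0], [-0.36, -0.2, 0], [-0.37, -0.17, 0], [-0.37, -0.16, 0], [-0.39, -0.13, 0], [-0.4, -0.1, 0], [-0.4, -0.08, 0], [-0.4, -0.06, 0]], turn=[[0, 0, 0], [0, 0, 0], [0, 0, 0], [0, 0, 0], [0, 0, 0], [0, 0, 0], [0, 0, 0], [0, 0, 0], [0, 0, 0], [0, 0, 0]], gripper=[0, 0, 0, 0, 0, 0, 0, 0, 0, 0])

```text
time: 7.95
tool_pos: [0.5231, -0.2031, 0.1761]
tcp_rot: [[0.928, 0.372, 0.005], [0.372, -0.928, -0.002], [0.004, 0.004, -1.0]]
force: [5.0, -1.3, -0.9]
width: 0.003
grip_force: 1.9
```

```bash
python3 - <<'E'
from h import *
np.set_printoptions(precision=4,suppress=True)
chk("p3")
E
```

```text
t 7.95 tcp [ 0.5231 -0.2031  0.1761] F [ 4.9707 -1.2971 -0.9282] tcp ang -83.30244570368968 r 0.06955495352754536
handle px [331.9381 146.8407] [  9  16 113] pos [ 0.5005 -0.2016  0.2315] ang -102.09367643348337 r 0.06908838597004324
  top handle [402.4557 220.1772] [ 6 29 79] pos [ 0.5364 -0.2399] ang -78.58322068169461
```

Emit:
send_rows(translation=[[-0.41, 0.01, 0], [-0.41, 0.02, 0], [-0.4, 0.05, 0], [-0.41, 0.08, 0], [-0.4, 0.1, 0], [-0.4, 0.13, 0], [-0.4, 0.16, 0], [-0.39, 0.17, 0], [-0.39, 0.2, 0], [-0.37, 0.23, 0]], turn=[[0, 0, 0], [0, 0, 0], [0, 0, 0], [0, 0, 0], [0, 0, 0], [0, 0, 0], [0, 0, 0], [0, 0, 0], [0, 0, 0], [0, 0, 0]], gripper=[0, 0, 0, 0, 0, 0, 0, 0, 0, 0])

```text
time: 9.05
tool_pos: [0.4827, -0.1929, 0.1763]
tcp_rot: [[0.929, 0.371, 0.004], [0.371, -0.929, -0.003], [0.003, 0.005, -1.0]]
force: [3.8, -3.5, -0.6]
width: 0.003
grip_force: 3.0
```

```bash
python3 - <<'E'
from h import *
np.set_printoptions(precision=4,suppress=True)
chk("p4")
E
```

```text
t 9.05 tcp [ 0.4827 -0.1929  0.1763] F [ 3.8379 -3.4631 -0.6144] tcp ang -118.78136641471741 r 0.06717773054523747
handle px [341.9113 151.121 ] [  9  18 124] pos [ 0.465  -0.1793  0.2315] ang -137.7988387303283 r 0.06745196091670408
  top handle [400.9353 236.0819] [ 11  43 232] pos [ 0.4888 -0.235 ] ang -104.57050210162173
```

Emit:
send_rows(translation=[[-0.36, 0.22, 0], [-0.34, 0.25, 0], [-0.32, 0.27, 0], [-0.3, 0.28, 0], [-0.29, 0.3, 0], [-0.27, 0.32, 0], [-0.25, 0.34, 0], [-0.23, 0.35, 0], [-0.2, 0.36, 0], [-0.17, 0.37, 0]], turn=[[0, 0, 0], [0, 0, 0], [0, 0, 0], [0, 0, 0], [0, 0, 0], [0, 0, 0], [0, 0, 0], [0, 0, 0], [0, 0, 0], [0, 0, 0]], gripper=[0, 0, 0, 0, 0, 0, 0, 0, 0, 0])

```text
time: 10.15
tool_pos: [0.4549, -0.1628, 0.1764]
tcp_rot: [[0.929, 0.37, 0.003], [0.37, -0.929, -0.004], [0.001, 0.005, -1.0]]
force: [3.3, -4.2, 1.5]
width: 0.0
grip_force: 3.7
```

```bash
python3 - <<'E'
from h import *
np.set_printoptions(precision=4,suppress=True)
chk("p5")
E
```

```text
t 10.15 tcp [ 0.4549 -0.1628  0.1764] F [ 3.3377 -4.1526  1.4767] tcp ang -154.40163148816163 r 0.06659956370915693
handle px [343.7252 156.1374] [  9  18 131] pos [ 0.4512 -0.143   0.2315] ang -171.98157260784666 r 0.06443292020230237
  top handle [394.293  245.3691] [ 22  31 512] pos [ 0.4609 -0.2149] ang -123.80508066421835
```

Emit:
send_rows(translation=[[-0.17, 0.38, 0], [-0.14, 0.4, 0], [-0.11, 0.4, 0], [-0.08, 0.41, 0], [-0.06, 0.41, 0], [-0.03, 0.42, 0], [-0.01, 0.42, 0], [0.02, 0.41, 0], [0.04, 0.41, 0], [0.07, 0.4, 0]], turn=[[0, 0, 0], [0, 0, 0], [0, 0, 0], [0, 0, 0], [0, 0, 0], [0, 0, 0], [0, 0, 0], [0, 0, 0], [0, 0, 0], [0, 0, 0]], gripper=[0, 0, 0, 0, 0, 0, 0, 0, 0, 0])

```text
time: 11.25
tool_pos: [0.4454, -0.1211, 0.1749]
tcp_rot: [[0.929, 0.37, -0.008], [0.37, -0.929, -0.001], [-0.008, -0.001, -1.0]]
force: [-2.7, -3.0, 2.7]
width: 0.003
grip_force: 0.0
```

```bash
python3 - <<'E'
from h import *
np.set_printoptions(precision=4,suppress=True)
chk("p6")
E
```

```text
t 11.25 tcp [ 0.4454 -0.1211  0.1749] F [-2.6859 -2.9878  2.6959] tcp ang 169.49080476304016 r 0.07076187008931402
handle px [337.637  160.1185] [  9  18 135] pos [ 0.4602 -0.1069  0.2315] ang 153.7288785763023 r 0.06115674849245703
  top handle [378.5175 246.0276] [ 26  28 543] pos [ 0.4584 -0.1675] ang -149.42499822535086
```

Emit:
send_rows(translation=[[0.12, 0.4, 0], [0.14, 0.39, 0], [0.16, 0.38, 0], [0.18, 0.37, 0], [0.21, 0.36, 0], [0.22, 0.35, 0], [0.25, 0.33, 0], [0.27, 0.32, 0], [0.28, 0.3, 0], [0.31, 0.28, 0]], turn=[[0, 0, 0], [0, 0, 0], [0, 0, 0], [0, 0, 0], [0, 0, 0], [0, 0, 0], [0, 0, 0], [0, 0, 0], [0, 0, 0], [0, 0, 0]], gripper=[0, 0, 0, 0, 0, 0, 0, 0, 0, 0])

```text
time: 12.35
tool_pos: [0.4664, -0.0848, 0.1744]
tcp_rot: [[0.928, 0.371, -0.009], [0.371, -0.929, 0.0], [-0.008, -0.004, -1.0]]
force: [-4.4, -2.1, 3.1]
width: 0.003
grip_force: 2.6
```

```bash
python3 - <<'E'
from h import *
np.set_printoptions(precision=4,suppress=True)
chk("p7")
E
```

```text
t 12.35 tcp [ 0.4664 -0.0848  0.1744] F [-4.3932 -2.0872  3.063 ] tcp ang 134.64682368680127 r 0.06920440226310098
handle px [325.3    162.0923] [  9  18 130] pos [ 0.4883 -0.0793  0.2315] ang 116.01975134082667 r 0.06083991005157285
  top handle [364.3464 240.6592] [ 26  36 713] pos [ 0.4738 -0.1251] ang 167.76509156675402
```

Emit:
send_rows(translation=[[0.31, 0.26, 0], [0.33, 0.24, 0], [0.34, 0.23, 0], [0.36, 0.2, 0], [0.37, 0.17, 0], [0.37, 0.16, 0], [0.39, 0.13, 0], [0.4, 0.1, 0], [0.4, 0.08, 0], [0.4, 0.06, 0]], turn=[[0, 0, 0], [0, 0, 0], [0, 0, 0], [0, 0, 0], [0, 0, 0], [0, 0, 0], [0, 0, 0], [0, 0, 0], [0, 0, 0], [0, 0, 0]], gripper=[0, 0, 0, 0, 0, 0, 0, 0, 0, 0])

```text
time: 13.45
tool_pos: [0.5036, -0.068, 0.1743]
tcp_rot: [[0.928, 0.371, -0.008], [0.371, -0.928, 0.001], [-0.007, -0.004, -1.0]]
force: [-5.1, -1.1, 2.3]
width: -0.002
grip_force: 1.5
```

```bash
python3 - <<'E'
from h import *
np.set_printoptions(precision=4,suppress=True)
chk("p8")
E
```

```text
t 13.45 tcp [ 0.5036 -0.068   0.1743] F [-5.084  -1.127   2.2943] tcp ang 99.82021928941215 r 0.06697809427224428
handle px [310.4846 160.5538] [  9  19 130] pos [ 0.5292 -0.0738  0.2315] ang 76.72819156916331 r 0.0618493802869188
  top handle [360.9715 231.4297] [  34   52 1159] pos [ 0.501  -0.1149] ang 126.17224399349853
```

Emit:
send_rows(translation=[[0.41, 0.02, 0], [0.41, 0.01, 0], [0.4, -0.02, 0], [0.41, -0.05, 0], [0.4, -0.07, 0], [0.4, -0.1, 0], [0.39, -0.13, 0], [0.38, -0.14, 0], [0.37, -0.17, 0], [0.36, -0.2, 0]], turn=[[0, 0, 0], [0, 0, 0], [0, 0, 0], [0, 0, 0], [0, 0, 0], [0, 0, 0], [0, 0, 0], [0, 0, 0], [0, 0, 0], [0, 0, 0]], gripper=[0, 0, 0, 0, 0, 0, 0, 0, 0, 0])

```text
time: 14.55
tool_pos: [0.5429, -0.0761, 0.1745]
tcp_rot: [[0.928, 0.371, -0.008], [0.371, -0.928, 0.002], [-0.007, -0.005, -1.0]]
force: [-7.4, 0.9, 6.1]
width: -0.001
grip_force: 4.8
```

```bash
python3 - <<'E'
from h import *
np.set_printoptions(precision=4,suppress=True)
chk("p9")
E
```

```text
t 14.55 tcp [ 0.5429 -0.0761  0.1745] F [-7.3957  0.8943  6.0592] tcp ang 64.28585885696799 r 0.06430176612131064
handle px [299.2637 155.7802] [ 6 19 91] pos [ 0.5685 -0.0953  0.2315] ang 35.90740636804582 r 0.06606848093869014
  top handle [365.2161 223.3396] [  33   65 1481] pos [ 0.5253 -0.1276] ang 31.820316457874643
```

Emit:
send_rows(translation=[[0.38, -0.19, 0], [0.36, -0.22, 0], [0.35, -0.24, 0], [0.33, -0.25, 0], [0.31, -0.28, 0], [0.29, -0.29, 0], [0.27, -0.31, 0], [0.26, -0.32, 0], [0.23, -0.34, 0], [0.2, -0.35, 0]], turn=[[0, 0, 0], [0, 0, 0], [0, 0, 0], [0, 0, 0], [0, 0, 0], [0, 0, 0], [0, 0, 0], [0, 0, 0], [0, 0, 0], [0, 0, 0]], gripper=[0, 0, 0, 0, 0, 0, 0, 0, 0, 0])

```text
time: 15.65
tool_pos: [0.5764, -0.1004, 0.1762]
tcp_rot: [[0.927, 0.374, 0.0], [0.374, -0.927, 0.006], [0.002, -0.005, -1.0]]
force: [-4.2, 5.3, 6.0]
width: 0.001
grip_force: 4.4
```

```bash
python3 - <<'E'
from h import *
np.set_printoptions(precision=4,suppress=True)
chk("p10")
E
```

```text
t 15.65 tcp [ 0.5764 -0.1004  0.1762] F [-4.164   5.2549  5.9712] tcp ang 28.660777315335455 r 0.07000137282022495
handle px [302. 152.] [1 1 1] pos [ 0.57   -0.1262  0.2315] ang 8.074136130319053 r 0.05556237191196628
  top handle [375.2454 225.9355] [  29   65 1349] pos [ 0.518  -0.1577] ang -82.75947860873588
```

Emit:
send_rows(translation=[[0.17, -0.38, 0], [0.14, -0.39, 0], [0.11, -0.4, 0], [0.08, -0.41, 0], [0.06, -0.41, 0], [0.03, -0.41, 0], [0.01, -0.41, 0], [-0.02, -0.41, 0], [-0.04, -0.41, 0], [-0.07, -0.4, 0]], turn=[[0, 0, 0], [0, 0, 0], [0, 0, 0], [0, 0, 0], [0, 0, 0], [0, 0, 0], [0, 0, 0], [0, 0, 0], [0, 0, 0], [0, 0, 0]], gripper=[0, 0, 0, 0, 0, 0, 0, 0, 0, 0])

```text
time: 16.75
tool_pos: [0.585, -0.1411, 0.1763]
tcp_rot: [[0.927, 0.375, 0.008], [0.375, -0.927, 0.005], [0.009, -0.002, -1.0]]
force: [2.3, 4.6, 2.2]
width: 0.003
grip_force: 2.0
```

```bash
python3 - <<'E'
from h import *
np.set_printoptions(precision=4,suppress=True)
chk("p11")
E
```

```text
t 16.75 tcp [ 0.585  -0.1411  0.1763] F [2.2511 4.5855 2.1904] tcp ang -5.80226345738779 r 0.07032890814180479
handle px [305.6341 147.9146] [ 6 17 82] pos [ 0.5699 -0.1617  0.2315] ang -26.82180166933688 r 0.061474790804142504
  top handle [390.5492 225.7871] [  29   65 1362] pos [ 0.5191 -0.2037] ang -86.64936031780157
```

Emit:
send_rows(translation=[[-0.08, -0.41, 0], [-0.1, -0.4, 0], [-0.13, -0.4, 0], [-0.17, -0.38, 0], [-0.2, -0.37, 0], [-0.23, -0.36, 0], [-0.24, -0.35, 0], [0, 0, 0]], turn=[[0, 0, 0], [0, 0, 0], [0, 0, 0], [0, 0, 0], [0, 0, 0], [0, 0, 0], [0, 0, 0], [0, 0, 0]], gripper=[0, 0, 0, 0, 0, 0, 0, 0])

```text
time: 17.65
tool_pos: [0.5722, -0.1715, 0.1761]
tcp_rot: [[0.928, 0.372, 0.006], [0.372, -0.928, 0.0], [0.006, 0.002, -1.0]]
force: [5.0, 1.6, 1.4]
width: -0.002
grip_force: 2.4
```

```bash
python3 - <<'E'
from h import *
np.set_printoptions(precision=4,suppress=True)
chk("p12")
E
```

```text
t 17.65 tcp [ 0.5722 -0.1715  0.1761] F [4.9874 1.5779 1.3696] tcp ang -33.278625824697734 r 0.06838399135651353
handle px [313.8269 145.5769] [  7  17 104] pos [ 0.553  -0.19    0.2315] ang -55.8604021333245 r 0.0677181565357232
  top handle [397.257  225.5497] [ 18  65 926] pos [ 0.5201 -0.224 ] ang -86.77768210840694
```

Emit:
send_rows(translation=[[-0.2, -0.22, 0], [-0.2, -0.22, 0], [-0.2, -0.2, 0], [0, 0, 0], [0, 0, 0]], turn=[[0, 0, 0], [0, 0, 0], [0, 0, 0], [0, 0, 0], [0, 0, 0]], gripper=[0, 0, 0, 0, 0])

```text
time: 18.25
tool_pos: [0.5651, -0.178, 0.1761]
tcp_rot: [[0.928, 0.372, 0.003], [0.372, -0.928, -0.0], [0.003, 0.002, -1.0]]
force: [5.2, 2.5, 2.1]
width: 0.001
grip_force: 2.6
```

```bash
python3 - <<'E'
from h import *
np.set_printoptions(precision=4,suppress=True)
chk("p13")
E
```

```text
t 18.25 tcp [ 0.5651 -0.178   0.1761] F [5.2091 2.5438 2.0945] tcp ang -41.32634573532739 r 0.06670676297233577
handle px [316.6538 145.5865] [  8  17 104] pos [ 0.5452 -0.1934  0.2315] ang -63.0212393402737 r 0.06660880566963989
  top handle [398.4411 225.7413] [ 15  65 773] pos [ 0.5195 -0.2276] ang -87.22118531850086
```

Emit:
send_rows(translation=[[-0.1, -0.1, 0], [-0.12, -0.1, 0], [0, 0, 0], [0, 0, 0]], turn=[[0, 0, 0], [0, 0, 0], [0, 0, 0], [0, 0, 0]], gripper=[0, 0, 0, 0])

```text
time: 18.75
tool_pos: [0.5624, -0.18, 0.176]
tcp_rot: [[0.928, 0.372, 0.002], [0.372, -0.928, -0.0], [0.002, 0.001, -1.0]]
force: [4.4, 1.5, 3.9]
width: 0.002
grip_force: 2.5
```

```bash
python3 - <<'E'
from h import *
np.set_printoptions(precision=4,suppress=True)
chk("p14")
E
```

```text
t 18.75 tcp [ 0.5624 -0.18    0.176 ] F [4.4048 1.5235 3.9177] tcp ang -44.1701319626454 r 0.0660473403083537
handle px [317.7426 145.4257] [  7  17 101] pos [ 0.5426 -0.196   0.2315] ang -65.99991475241646 r 0.06783427218582137
  top handle [398.8338 225.8296] [ 15  65 722] pos [ 0.5193 -0.2288] ang -87.40578118216058
```

The handle is back at its starting pixel (317.7 vs 317.7). Now I'll back straight off, lift and move clear.

Emit:
send_rows(translation=[[0.4, 0.3, 0], [0.8, 0.6, 0], [1, 0.8, 0], [0, 0, 2], [0, 0, 3], [0, 0, 4], [0, 0, 4], [0, 0, 4], [0, 0, 0], [0, 0, 0]], turn=[[0, 0, 0], [0, 0, 0], [0, 0, 0], [0, 0, 0], [0, 0, 0], [0, 0, 0], [0, 0, 0], [0, 0, 0], [0, 0, 0], [0, 0, 0]], gripper=[0, 0, 0, 0, 0, 0, 0, 0, 0, 0])

```text
time: 19.85
tool_pos: [0.5835, -0.1626, 0.3455]
tcp_rot: [[0.928, 0.372, -0.0], [0.372, -0.928, -0.0], [-0.0, 0.0, -1.0]]
force: [-0.0, -0.4, -1.0]
width: 0.006
grip_force: 0.0
```

Emit:
send_rows(translation=[[0, 2, 0], [0, 4, 0], [0, 4, 0], [0, 4, 0], [0, 4, 0], [0, 4, 0], [0, 3, 0], [0, 0, 0], [0, 0, 0], [0, 0, 0]], turn=[[0, 0, 0], [0, 0, 0], [0, 0, 0], [0, 0, 0], [0, 0, 0], [0, 0, 0], [0, 0, 0], [0, 0, 0], [0, 0, 0], [0, 0, 0]], gripper=[0, 0, 0, 0, 0, 0, 0, 0, 0, 0])

```text
time: 20.85
tool_pos: [0.583, 0.0849, 0.344]
tcp_rot: [[0.929, 0.37, -0.003], [0.37, -0.929, -0.002], [-0.003, 0.001, -1.0]]
force: [0.2, -0.0, 0.5]
width: -0.001
grip_force: 0.0
```

```bash
python3 - <<'E'
from h import *
np.set_printoptions(precision=4,suppress=True)
chk("p15")
S=vision.camera("side");T=vision.camera("top")
print("start 317.70 145.24 /386.23 217.72; now",red(S,(295,130,345,165)),red(T,(370,205,405,235)))
a=cv2.resize(S["frame"],(400,300));b=cv2.resize(T["frame"],(400,300));cv2.imwrite("pics/end.png",np.hstack([a,b]))
E
```

```text
t 20.85 tcp [0.583  0.0849 0.344 ] F [ 0.1949 -0.0131  0.4575] tcp ang 72.74611999501174 r 0.2292339707676303
handle px [317.3217 145.1913] [  8  18 115] pos [ 0.5443 -0.1974  0.2315] ang -65.19754802803548 r 0.06980552101855134
  top handle [386.0364 217.5273] [ 9  8 55] pos [ 0.5436 -0.1902] ang -63.02789997295162
start 317.70 145.24 /386.23 217.72; now (array([317.3217, 145.1913]), array([ 19,   7,   8,  18, 115], dtype=int32)) (array([386.0364, 217.5273]), array([12,  9,  9,  8, 55], dtype=int32))
```

View pics/end.png

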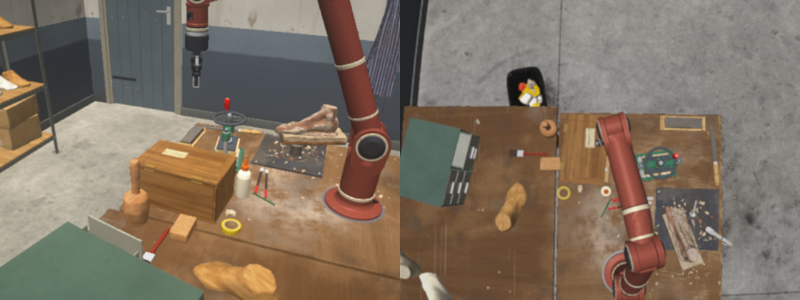

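The fingers are clear at about (195,85) in the side half, the handle is within about 1 mm of its start in both views, and nothing else has been disturbed.

```bash
python3 -c "
from plant import arm
print(arm.hand_in())"
```

```text
the job is handed in; nothing more can be done
None
```

I pushed the wheel one full turn clockwise with shut fingers at under about 10 N; the handle rests within about 1 mm of its start, the fingers are clear and the job is handed in (no verdict shown); the real fingertips sat about 4 cm higher than the reported TCP, which I corrected for.

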